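# Thread a hose elbow into the clamped port up to the index line

## Task

Screw the blue hose-barb elbow into the grey port that is held in the bench clamp: set it in the port upright with its barb about a quarter turn short of the red index line, feel with light pressure for where its lugs drop into the thread, then turn it clockwise against the rising resistance of the seal. Stop when the barb points along the red line, without turning well past it, and let go. Be gentle throughout, do not force the elbow down on the port, and leave the other things on the bench alone.

Things in the scene. Friction and masses are not known exactly. Their poses are not given: they have to be found in the camera images.
- elbow_grip (a point): Centre of the 26 x 26 x 44 mm square body of the loose blue plastic elbow, on its upright axis, 50 mm above the flat end of its plug. The elbow stands upright on the worktop, 72 mm tall, about 90 g. z up along the axis, x the way the barb points, y across the two side faces to grip. Beneath it come a shoulder 34 mm wide (24 to 28 mm above the plug's end), and the plug.
- plug_end (a point): Centre of the flat lower end of the elbow's round plug; axes as elbow_grip. The plug is 29 mm in diameter and 24 mm tall, its end chamfered 3 mm. Two thread lugs, 5 mm wide and 5 mm tall, stick out of it on the +x and -x sides, centred 9 mm above the end and reaching 19.5 mm from the axis.
- barb_tip (a point): Centre of the open end of the elbow's barb, 50 mm from the elbow's axis and 58 mm above the end of the plug; axes as elbow_grip. The barb is at most 13 mm thick.
- port_mouth (a point): Centre of the mouth of the fixed grey port, a cylinder 54 mm in diameter, level with its rim, 70 mm above the worktop; z up, x outward to the red index line painted on rim, side and clamp base. Inside is a brass thread ring with a 30.4 mm bore and two opposite entry notches. With the lugs on the ring beside the notches, the plug's end is 6.5 mm below the rim.
- thread_start (a point): Point on the port's axis, 17 mm below the rim, where the plug's end rests on the seal once the lugs have dropped through the notches; axes as port_mouth. They drop when, seen from above, the barb is 58 degrees counter-clockwise of the red line, give or take 27: the ring is set anew each time, unmeasured. A lug has 5 degrees to spare either way. (Half a turn off it drops too, but cannot end on the line.)
- index_line (a point): The red line on the port's rim, 24 mm from the port's axis; axes as port_mouth. Once dropped in, the elbow is turned clockwise to here: it runs free for the first 10 to 30 degrees, then the thread draws it down about 0.48 mm per 6 degrees and presses it on the seal. It holds by friction where it is left.
- port: The fixed port with its bench clamp (120 x 130 mm base, jaws to 51 mm height), thread ring and seal; origin at the centre of the underside, on the port's axis, axes as port_mouth.
- seal (a joint): How far the rubber seal disc in the port is pressed down, m; 0 untouched. Its spring gives 1.5 N per mm. Pressed 1 to 6 mm when the elbow is home on the line.
- bench_timer: White bench timer, 60 x 70 x 16 mm, a bystander; origin at the centre of its underside.
- dropper_4: White dropper bottle with a teal cap, 24 mm in diameter, 62 mm tall, a bystander; origin at the centre of its underside.
- petri_1: Petri dish, 62 mm in diameter, 13 mm tall, a bystander; origin at the centre of its underside.
- marker_pen: White and blue marker pen, 135 mm long, a bystander; origin at its centre, on the worktop.
Not all that is in view belongs to the job. Several things look just like the part that bears elbow_grip: the one meant starts farthest to the robot's right.

How it is judged:
On the way, in this order (a step that is already met when the one before it is completed fails the run):
1. the elbow's lugs have dropped into the thread, upright, with the barb still more than 20 degrees short of the index line (z of plug_end in the frame of port_mouth below -0.0145 m and horizontal distance between plug_end and port_mouth below 0.004 m and y of barb_tip in the frame of port_mouth above 0.017 m), for 0.1 s.
2. the elbow has been turned until it presses the seal and its barb is within about 10 degrees of the index line (value of joint seal above 0.0006 m and x of barb_tip in the frame of port_mouth above 0.04 m and y of barb_tip in the frame of port_mouth between -0.009 and 0.009 m), for 0.1 s.
At the end, for the whole second after the job is handed in: The elbow is threaded upright in the port (within 7 degrees of vertical, its axis within 4 mm of the port's), presses the seal by at least 0.6 mm, and its barb points along the red index line within about 10 degrees (its tip within 9 mm sideways of the line) (all of step 2 and z of plug_end in the frame of port_mouth below -0.017 m and horizontal distance between plug_end and port_mouth below 0.004 m and angle between elbow_grip's own z axis and vertical below 0.12 rad); the robot touches nothing.
It fails at once if the elbow is forced on the port with more than 30 N (contact force between elbow and port above 30 N).
It fails at once if the elbow is turned more than about 20 degrees past the index line in the thread (z of plug_end in the frame of port_mouth below -0.0145 m and horizontal distance between plug_end and port_mouth below 0.006 m and y of barb_tip in the frame of port_mouth below -0.018 m).
It fails at once if a bystander is moved by more than 20 mm (distance of any of bench_timer, dropper_4, petri_1, marker_pen from where it was at the start of the episode above 0.02 m).
It also fails if it takes over 61 s, if anything falls off the work surface, if the arm or the gripper's body presses on something with over 40 N, if the wrist force passes 120 N, or if a joint passes its speed limit or range.

## Robot

A 7-joint arm with a two-finger parallel gripper is mounted at the origin on a cart in front of the work surface, level with it; the furniture and walls round the work are solid. World frame = base frame: x ahead of the robot, y to its left, z up, the work surface at z = 0. Lengths are in m, angles in rad, forces in N, time in s.
With the tool pointing down it reaches from about 0.4 to 0.9 m from the base axis. Payload 5.6 kg.
Tool frame: the origin (TCP) lies between the finger pads; the fingertips stand 11 mm ahead of it and the grasp point (between the pads) lies 8 mm behind it; z points along the fingers, y is the line along which they close (so a half turn about z gives the same grasp; the last joint's range is limited). The gripper opens to 92 mm and grips with 3 to 60 N. Pads are 20 mm wide; open, the fingers measure 128 mm over their backs; the gripper's body (75 mm by 189 mm) begins 69 mm behind the grasp point.
Start: joints at [-1.309, 0.468, -0.012, 1.603, 0.006, 1.071, -0.056], TCP at [0.195, 0.62, 0.203] pointing down, gripper open.
Joint ranges: [-2.53, 2.53], [-0.31, 2.02], [-1.57, 1.55], [0.28, 2.44], [-1.29, 4.43], [0.15, 1.84], [-2.92, 2.92]. Speed limits (rad/s): [2.57, 2.57, 3.14, 3.14, 3.14, 3.14, 3.14].

## Interface

Orientations are given as a unit quaternion [w, x, y, z].
In Python, from station import robot gives the robot as it stands.
- The arm moves only by the tool drive_tool, never from a script. Its argument "increments" is a list of rows, each an object of numbers: "jaw": the opening, from 0 (shut) to 1 (fully open); "tx", "ty", "tz": the shift along the tool's x, y, z normalised to -1 to 1, where 1 is 0.04 m; "rx", "ry", "rz": the turn, a rotation vector about the tool's x, y, z normalised to -1 to 1, where 1 is 0.1 rad. In form: [{"jaw": .., "tx": .., "ty": .., "tz": .., "rx": .., "ry": .., "rz": ..}, ...]. A call has 1 to 12 rows; each row shifts and turns the commanded pose from where the row before left it, along the tool's axes as they then stand; what a row does not reach is not made up. A row lasts 1/12 s, in which the tool goes at most 41.7 mm and 7.16 degrees, less where a joint would pass 70% of its speed; a pose out of reach is approached as far as the arm can. A call with a number of a shift or a turn outside -1 to 1 is refused whole. A call with a gripper value outside its range is refused whole. The fingers move at their own pace and stop on an object; "grip_force" is the grip in N (left out, the last holds). Time passes only in rows, so rows that do not move let the fingers close. It gives the time, the measured TCP pose, the force, the opening and the grip force at its end, in the units of the state.
- robot.sense(): the state, without advancing time (a new reading comes with each control period).
- robot.snapshot(name): name is "side" or "top" or "wrist"; returns the picture (480x640x3 uint8, red, green, blue); there is no depth.
- robot.camera_info(name): a dict with "fx", "fy", "cx", "cy" (pixels), "dist_coeffs" ([k1, k2, p1, p2, k3] as OpenCV has them; the pictures are not rectified), "rvec" (rotation vector, rad) and "tvec" (3), from world to camera coordinates, as OpenCV has them. Camera axes: x right, y down, z forward; pixel columns grow to the right and rows downward; lengths in m; the calibration is good to about 2 mm. A picture is of the moment at which its call begins: read the wrist's pose just before it. camera_info takes no time and is no camera call; for the wrist camera it gives the pose at the moment of the call.
- robot.job_done(): hands the job in; it is judged then, once.
Trained networks look in the newest picture that a camera, given by its name, has taken for a name from the list of things; names that differ only in an ending like _2 or _b are one class to them, and where a whole thing is asked for, a point or a joint stands for the part that bears it (a point fixed in the world has none). Each returns a list of dicts, best first, with "p" (0 to 1); they miss things now and then, are a little off and sometimes report something else, mostly with a low value. They report only what shows in the picture. A call takes as long as a camera call. They do not tell look-alikes from the thing itself.
- robot.trace(camera, target): "region" (480x640 bool, what is visible of it).
- robot.tip_of(camera, target): "position" ([x, y, z] in m, in world coordinates, good to about 4 mm: a listed point, or the origin of a listed thing).
The state is a dict: "clock": time; "joint_positions": joint angles; "qd": joint speeds; "joint_torque": joint torques, N m; "position": TCP position; "ee_rot": TCP orientation; "contact_force": force on the tool from outside, world axes, zero at the start; "ft_torque": the same for the moment, N m; "width": opening from 0.0 (shut) to 1.0 (fully open); "grip_force": force on a finger pad.
Only numpy, scipy, OpenCV 4.12 (cv2) and the standard library are available. Lean on these libraries where they do the work, as an engineer would, in place of code of your own. Each camera call takes 0.05 s, during which the arm holds its last target. There are 200 camera calls.

## Working session

There is one attempt and no reset: what is moved stays moved. The work goes in short steps, Python scripts to look and compute and a tool call to move; the robot and the scene stay as the last step left them, time stands still between calls to the robot, and variables do not carry over. Pictures are saved under pics/ and viewed, at most 10 in all, crops included, and the job is handed in when it is done.

Besides the shell and the picture viewer there is one more tool, called after ">>>" as a command line: name --argument value ..., lists and objects as JSON in quotes. drive_tool: Moves the arm, as the interface text tells. Its arguments: {"type":"object","properties":{"increments":{"type":"array","items":{"type":"object","properties":{"jaw":{"type":"number"},"tx":{"type":"number"},"ty":{"type":"number"},"tz":{"type":"number"},"rx":{"type":"number"},"ry":{"type":"number"},"rz":{"type":"number"}}}},"grip_force":{"type":"number"}},"required":["increments"]}

```bash
mkdir -p pics; ls; cat > h.py <<'E'
from station import robot
import numpy as np, cv2
def snap(c,n):
    im=robot.snapshot(c); cv2.imwrite(f'pics/{n}.png',im[:,:,::-1]); return im
def cam(c):
    i=robot.camera_info(c); K=np.array([[i['fx'],0,i['cx']],[0,i['fy'],i['cy']],[0,0,1.]])
    return K,np.array(i['dist_coeffs'],float),np.array(i['rvec'],float),np.array(i['tvec'],float)
def proj(c,P):
    K,d,r,t=cam(c); return cv2.projectPoints(np.array(P,float).reshape(-1,1,3),r,t,K,d)[0].reshape(-1,2)
def ray(c,uv,z):
    K,d,r,t=cam(c); n=cv2.undistortPoints(np.array(uv,float).reshape(-1,1,2),K,d).reshape(-1,2)
    R=cv2.Rodrigues(r)[0]; o=-R.T@t; D=np.c_[n,np.ones(len(n))]@R
    return o+D*((z-o[2])/D[:,2])[:,None]
E
python3 - <<'E'
from h import *
s=robot.sense(); print({k:np.round(v,3) for k,v in s.items()})
ims=[snap(c,c+'0') for c in('top','side')]
for c in ('top','side'):
    for n in ('elbow_grip','barb_tip','plug_end','port_mouth','index_line','port'):
        print(c,n,[(np.round(x['position'],3).tolist(),round(x['p'],2)) for x in robot.tip_of(c,n)])
for n in('bench_timer','dropper_4','petri_1','marker_pen'): print(n,[(np.round(x['position'],3).tolist(),round(x['p'],2)) for x in robot.tip_of('top',n)])
E
```

```text
pics
{'clock': np.float64(0.0), 'joint_positions': array([-1.309,  0.468, -0.012,  1.604,  0.006,  1.071, -0.056]), 'qd': array([-0.001,  0.   ,  0.   ,  0.001, -0.003, -0.   , -0.   ]), 'joint_torque': array([ 1.0000e-03, -5.2059e+01, -1.2000e-02, -2.4375e+01, -5.7000e-02,
        1.7000e-02,  0.0000e+00]), 'position': array([0.195, 0.619, 0.202]), 'ee_rot': array([-0.   ,  0.152,  0.988, -0.001]), 'contact_force': array([ 0.481, -0.521, -0.647]), 'ft_torque': array([ 0.006, -0.014,  0.004]), 'grip_force': np.float64(0.0), 'width': np.float64(1.001)}
top elbow_grip [([0.437, 0.35, 0.049], 0.65), ([0.468, 0.26, 0.051], 0.52), ([0.536, 0.384, 0.047], 0.49)]
top barb_tip [([0.488, 0.215, 0.056], 0.67), ([0.516, 0.334, 0.053], 0.63), ([0.408, 0.393, 0.06], 0.55)]
top plug_end [([0.534, 0.379, -0.001], 0.7), ([0.436, 0.349, -0.001], 0.57), ([0.467, 0.26, 0.002], 0.49)]
top port_mouth [([0.494, -0.088, 0.068], 0.97)]
top index_line [([0.469, -0.092, 0.07], 0.78)]
top port [([0.492, -0.083, -0.002], 0.91)]
side elbow_grip [([0.471, 0.26, 0.05], 0.96), ([0.439, 0.348, 0.052], 0.86)]
side barb_tip [([0.49, 0.211, 0.059], 0.92), ([0.407, 0.392, 0.058], 0.62)]
side plug_end [([0.436, 0.346, 0.001], 0.8), ([0.468, 0.262, -0.0], 0.69)]
side port_mouth []
side index_line []
side port []
bench_timer [([0.374, -0.229, -0.001], 0.89)]
dropper_4 [([0.696, 0.123, -0.002], 0.63), ([0.47, -0.093, 0.07], 0.38)]
petri_1 [([0.707, 0.007, -0.004], 0.74)]
marker_pen [([0.369, 0.23, -0.0], 0.65)]
```

View pics/top0.png

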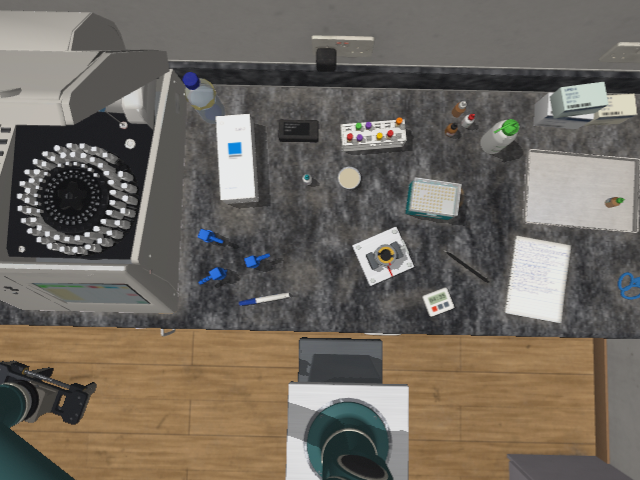

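View pics/side0.png

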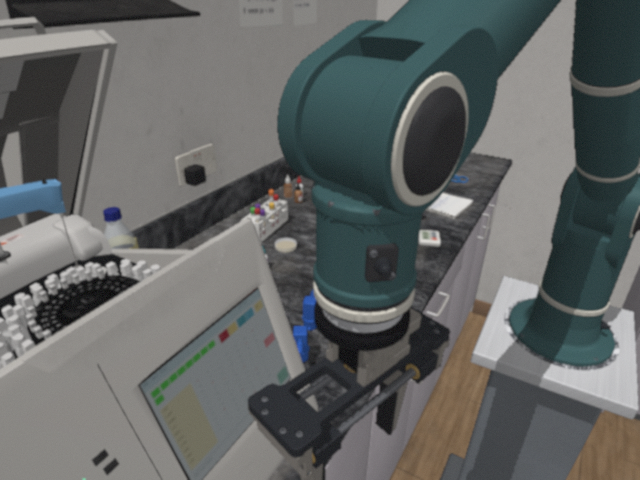

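The top view shows three blue elbows: A (210,236), B (212,275) and C (256,261). The image's right is the robot's right (-y), so C, at about (0.468, 0.26), fits the description. The port is at (385,255), with its red line heading down to about (390,272). The side view is mostly hidden by the arm. I'll confirm C with a crop.

```bash
python3 - <<'E'
from h import *
im=cv2.imread('pics/top0.png')
a=cv2.resize(im[215:305,190:300],None,fx=3.6,fy=3.6,interpolation=cv2.INTER_CUBIC)
b=cv2.resize(im[215:305,340:430],None,fx=3.6,fy=3.6,interpolation=cv2.INTER_CUBIC)
cv2.imwrite('pics/crop1.png',np.hstack([a,b]))
print(proj('top',[[.468,.26,.072],[.489,.213,.058],[.437,.35,.072],[.536,.384,.072]]))
r,g,bb=[im[...,k].astype(int) for k in(2,1,0)]
m=(r>130)&(g<90)&(bb<90); v,u=np.nonzero(m[215:305,340:430]); print(list(zip(u+340,v+215)))
E
```

```text
[[250.76276841 260.92133007]
 [270.15820831 253.36764588]
 [214.93135971 272.34881831]
 [203.27493699 233.27244598]]
[(np.int64(389), np.int64(263)), (np.int64(390), np.int64(263)), (np.int64(389), np.int64(264)), (np.int64(390), np.int64(264)), (np.int64(389), np.int64(269)), (np.int64(389), np.int64(270)), (np.int64(390), np.int64(270)), (np.int64(390), np.int64(271)), (np.int64(390), np.int64(272)), (np.int64(391), np.int64(273)), (np.int64(391), np.int64(274))]
```

View pics/crop1.png

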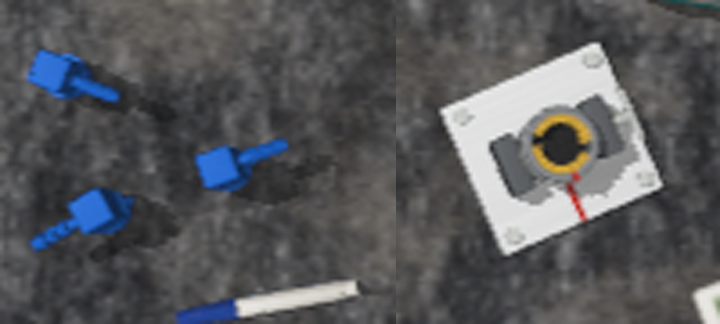

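The crop confirms C: it is the rightmost elbow, with its barb pointing up-right (about -66° in yaw). The port's notches and red line are also visible. I'll move clear of the machine first, then forward.

>>> drive_tool --increments '[{"jaw": 1, "tx": -0.25, "ty": -0.8, "tz": -0.2}, {"tx": -0.25, "ty": -0.8, "tz": -0.2}, {"tx": -0.25, "ty": -0.8, "tz": -0.2}, {"tx": -0.25, "ty": -0.8, "tz": -0.2}, {"tx": -0.25, "ty": -0.8, "tz": -0.2}, {"tx": -0.25, "ty": -0.8, "tz": -0.2}]'

```text
schema error: expected keys jaw, tx, ty, tz, rx, ry, rz
```

>>> drive_tool --increments '[{"rz": 0.95}, {"rz": 0.95}, {"rz": 0.95}, {"rz": 0.95}, {"rz": 0.95}, {"rz": 0.95}, {"rz": 0.95}, {"rz": 0.95}, {"rz": 0.95}, {}]'

```text
schema error: expected keys jaw, tx, ty, tz, rx, ry, rz
```

All keys are needed in each row.

>>> drive_tool --increments '[{"jaw": 1, "tx": -0.25, "ty": -0.8, "tz": -0.2, "rx": 0, "ry": 0, "rz": 0}, {"jaw": 1, "tx": -0.25, "ty": -0.8, "tz": -0.2, "rx": 0, "ry": 0, "rz": 0}, {"jaw": 1, "tx": -0.25, "ty": -0.8, "tz": -0.2, "rx": 0, "ry": 0, "rz": 0}, {"jaw": 1, "tx": -0.25, "ty": -0.8, "tz": -0.2, "rx": 0, "ry": 0, "rz": 0}, {"jaw": 1, "tx": -0.25, "ty": -0.8, "tz": -0.2, "rx": 0, "ry": 0, "rz": 0}, {"jaw": 1, "tx": -0.25, "ty": -0.8, "tz": -0.2, "rx": 0, "ry": 0, "rz": 0}]'

```text
clock: 1.4
position: [0.1946, 0.4173, 0.2511]
ee_rot: [0.0, 0.152, 0.988, 0.0]
contact_force: [0.2, 0.6, 0.4]
width: 0.996
grip_force: 0.0
```

>>> drive_tool --increments '[{"jaw": 1, "tx": 0, "ty": 0, "tz": 0, "rx": 0, "ry": 0, "rz": 0.95}, {"jaw": 1, "tx": 0, "ty": 0, "tz": 0, "rx": 0, "ry": 0, "rz": 0.95}, {"jaw": 1, "tx": 0, "ty": 0, "tz": 0, "rx": 0, "ry": 0, "rz": 0.95}, {"jaw": 1, "tx": 0, "ty": 0, "tz": 0, "rx": 0, "ry": 0, "rz": 0.95}, {"jaw": 1, "tx": 0, "ty": 0, "tz": 0, "rx": 0, "ry": 0, "rz": 0.95}, {"jaw": 1, "tx": 0, "ty": 0, "tz": 0, "rx": 0, "ry": 0, "rz": 0.95}, {"jaw": 1, "tx": 0, "ty": 0, "tz": 0, "rx": 0, "ry": 0, "rz": 0.95}, {"jaw": 1, "tx": 0, "ty": 0, "tz": 0, "rx": 0, "ry": 0, "rz": 0.95}, {"jaw": 1, "tx": 0, "ty": 0, "tz": 0, "rx": 0, "ry": 0, "rz": 0.95}]'

```text
clock: 2.15
position: [0.1947, 0.4189, 0.251]
ee_rot: [-0.0, 0.55, 0.835, 0.0]
contact_force: [-0.7, 1.0, -0.4]
width: 1.0
grip_force: 0.0
```

>>> drive_tool --increments '[{"jaw": 1, "tx": -0.79, "ty": 0.59, "tz": 0, "rx": 0, "ry": 0, "rz": 0}, {"jaw": 1, "tx": -0.79, "ty": 0.59, "tz": 0, "rx": 0, "ry": 0, "rz": 0}, {"jaw": 1, "tx": -0.79, "ty": 0.59, "tz": 0, "rx": 0, "ry": 0, "rz": 0}, {"jaw": 1, "tx": -0.79, "ty": 0.59, "tz": 0, "rx": 0, "ry": 0, "rz": 0}, {"jaw": 1, "tx": -0.79, "ty": 0.59, "tz": 0, "rx": 0, "ry": 0, "rz": 0}, {"jaw": 1, "tx": -0.79, "ty": 0.59, "tz": 0, "rx": 0, "ry": 0, "rz": 0}, {"jaw": 1, "tx": -0.79, "ty": 0.59, "tz": 0, "rx": 0, "ry": 0, "rz": 0}, {"jaw": 1, "tx": -0.79, "ty": 0.59, "tz": 0, "rx": 0, "ry": 0, "rz": 0}, {"jaw": 1, "tx": 0, "ty": 0, "tz": 0, "rx": 0, "ry": 0, "rz": 0}, {"jaw": 1, "tx": 0, "ty": 0, "tz": 0, "rx": 0, "ry": 0, "rz": 0}]'

```text
clock: 2.98
position: [0.4704, 0.2607, 0.2507]
ee_rot: [0.0, 0.55, 0.835, -0.0]
contact_force: [-0.3, 0.2, -0.4]
width: 1.0
grip_force: 0.0
```

```bash
python3 - <<'E'
from h import *
s=robot.sense(); print(s['position'],s['ee_rot'])
snap('wrist','w1')
for n in ('elbow_grip','barb_tip','plug_end'):
    print(n,[(np.round(x['position'],4).tolist(),round(x['p'],2)) for x in robot.tip_of('wrist',n)])
t=[x for x in robot.trace('wrist','elbow_grip')]
for x in t: 
    v,u=np.nonzero(x['region']); print(x['p'],u.min(),u.max(),v.min(),v.max())
print(proj('wrist',[[.468,.26,.072],[.489,.213,.058]]))
K,d,r,tt=cam('wrist'); print(-cv2.Rodrigues(r)[0].T@tt)
E
```

```text
[0.47038315 0.26073262 0.25067925] [ 3.46062136e-04  5.49982232e-01  8.35176269e-01 -1.53178607e-04]
elbow_grip [([0.5309, 0.3844, 0.0469], 0.86), ([0.4347, 0.3475, 0.0499], 0.78), ([0.4642, 0.2613, 0.0526], 0.72)]
barb_tip [([0.5168, 0.3353, 0.0608], 0.97), ([0.4869, 0.2134, 0.0573], 0.75), ([0.4093, 0.3924, 0.0592], 0.68)]
plug_end [([0.5316, 0.3854, -0.0003], 0.84), ([0.4323, 0.3468, 0.0034], 0.75), ([0.4688, 0.26, 0.0036], 0.65), ([0.7039, 0.0095, 0.0028], 0.55)]
0.88 305 335 195 263
0.82 391 449 114 172
0.61 310 340 70 145
[[321.59780708 223.71803301]
 [321.98613695 267.59412075]]
[0.44044532 0.32497251 0.43305872]
```

View pics/w1.png

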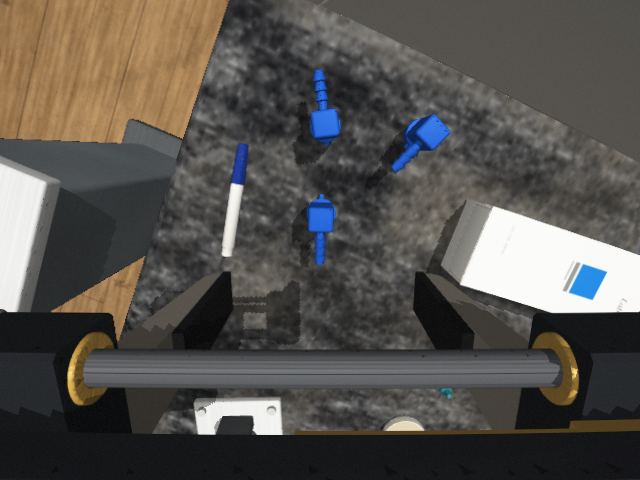

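The wrist view shows target C at (320,215), with its barb going straight down to (320,263). It is nearly aligned with the tool. I'll refine the top face.

```bash
python3 - <<'E'
from h import *
im=cv2.imread('pics/w1.png'); c=im[185:270,295:350]
hsv=cv2.cvtColor(c,cv2.COLOR_BGR2HSV); m=(hsv[...,0]>100)&(hsv[...,0]<125)&(hsv[...,1]>120)
V=np.where(m,c[...,0],0)
for i in range(8,80,3): print(i+185,' '.join('%3d'%x for x in V[i,8:46:2]))
print(ray('wrist',[[307,200],[333,200],[307,230],[333,230],[320.5,263]],.072)[:,:2])
E
```

```text
193   0   0   0   0   0   0   0   0   0   0   0   0   0   0   0   0   0   0   0
196   0   0   0   0   0   0   0   0 113 224 177   0   0   0   0   0   0   0   0
199   0   0   0   0   0   0 163 187 213 225 207 188 124   0   0   0   0   0   0
202   0   0   0   0 107 156 159 159 175 175 178 177 187 188   0   0   0   0   0
205   0   0   0 138 116 118 117 120 118 121 119 119 120 120 120 159   0   0   0
208   0   0 110 160 207 207 203 201 198 197 193 187 182 180 169 162   0   0   0
211   0   0 127 178 224 226 226 226 225 226 227 226 227 227 217 152 188   0   0
214   0   0 121 180 223 224 225 224 224 225 225 226 226 226 216 157 163   0   0
217   0   0 120 180 222 224 224 224 226 224 226 225 224 224 214 166   0   0   0
220   0   0   0 182 221 222 224 224 223 225 222 223 222 223 212 125   0   0   0
223   0   0   0 185 220 222 221 223 224 223 221 221 222 221 207  99   0   0   0
226   0   0   0 185 220 220 221 220 221 220 220 220 220 219 206   0   0   0   0
229   0   0   0 184 219 219 221 220 219 219 219 217 217 218 201   0   0   0   0
232   0   0   0   0  79  80  79 131 142 184 121 104 111 125 
[... 245 characters left out ...]
 0   0   0   0
244   0   0   0   0   0   0   0 179 199 196 167   0   0   0   0   0   0   0   0
247   0   0   0   0   0   0 132 163 187 179 152 109   0   0   0   0   0   0   0
250   0   0   0   0   0   0 127 184 198 197 175   0   0   0   0   0   0   0   0
253   0   0   0   0   0   0   0 183 202 191 150   0   0   0   0   0   0   0   0
256   0   0   0   0   0   0 136 172 183 178 164  94   0   0   0   0   0   0   0
259   0   0   0   0   0   0 127 185 202 197 168   0   0   0   0   0   0   0   0
262   0   0   0   0   0   0   0 185 205 189 118   0   0   0   0   0   0   0   0
[[0.44486776 0.27631328]
 [0.46876511 0.28678961]
 [0.4569363  0.24800369]
 [0.48131617 0.258691  ]
 [0.48373613 0.22117962]]
```

```bash
python3 - <<'E'
from h import *
c=ray('wrist',[[320.4,219]],.072)[0]; t=ray('wrist',[[320,263]],.06)[0]; t0=ray('wrist',[[320,238]],.064)[0]
a=ray('wrist',[[308.3,219]],.072)[0]; print(np.linalg.norm(a-c)*2)
for q in(t,t0): print(c,q,np.degrees(np.arctan2(*(q-c)[[1,0]])))
d=c-robot.sense()['position']; y=np.radians(113.3); X=np.array([np.cos(y),np.sin(y)]);Y=np.array([np.sin(y),-np.cos(y)]); print(d[:2]@X,d[:2]@Y)
E
```

```text
0.024593354258915432
[0.46492847 0.26398166 0.072     ] [0.4846793  0.21751275 0.06      ] -66.9728950357257
[0.46492847 0.26398166 0.072     ] [0.47320309 0.24387503 0.064     ] -67.63102850432523
0.0012113192882108484 -0.0023391527516075316
```

>>> drive_tool --increments '[{"jaw": 1, "tx": 0.04, "ty": -0.075, "tz": 0.85, "rx": 0, "ry": 0, "rz": 0}, {"jaw": 1, "tx": 0, "ty": 0, "tz": 0.85, "rx": 0, "ry": 0, "rz": 0}, {"jaw": 1, "tx": 0, "ty": 0, "tz": 0.85, "rx": 0, "ry": 0, "rz": 0}, {"jaw": 1, "tx": 0, "ty": 0, "tz": 0.85, "rx": 0, "ry": 0, "rz": 0}, {"jaw": 1, "tx": 0, "ty": 0, "tz": 0.85, "rx": 0, "ry": 0, "rz": 0}, {"jaw": 1, "tx": 0, "ty": 0, "tz": 0.86, "rx": 0, "ry": 0, "rz": 0}, {"jaw": 1, "tx": 0, "ty": 0, "tz": 0, "rx": 0, "ry": 0, "rz": 0}]'

```text
clock: 3.82
position: [0.4603, 0.2613, 0.0409]
ee_rot: [-0.002, 0.547, 0.837, -0.005]
contact_force: [-0.7, -0.6, -0.3]
width: 1.001
grip_force: 0.0
```

>>> drive_tool --increments '[{"jaw": 0.4, "tx": 0, "ty": 0, "tz": 0, "rx": 0, "ry": 0, "rz": 0}, {"jaw": 0.35, "tx": 0, "ty": 0, "tz": 0, "rx": 0, "ry": 0, "rz": 0}, {"jaw": 0.2, "tx": 0, "ty": 0, "tz": 0, "rx": 0, "ry": 0, "rz": 0}, {"jaw": 0.2, "tx": 0, "ty": 0, "tz": 0, "rx": 0, "ry": 0, "rz": 0}, {"jaw": 0.2, "tx": 0, "ty": 0, "tz": 0, "rx": 0, "ry": 0, "rz": 0}, {"jaw": 0.2, "tx": 0, "ty": 0, "tz": 0, "rx": 0, "ry": 0, "rz": 0}, {"jaw": 0.2, "tx": 0, "ty": 0, "tz": 0, "rx": 0, "ry": 0, "rz": 0}, {"jaw": 0.2, "tx": 0, "ty": 0, "tz": 0, "rx": 0, "ry": 0, "rz": 0}]' --grip_force 30

```text
clock: 4.48
position: [0.4655, 0.2629, 0.0468]
ee_rot: [0.0, 0.548, 0.836, 0.0]
contact_force: [0.1, -0.3, -0.2]
width: 0.442
grip_force: 0.0
```

>>> drive_tool --increments '[{"jaw": 0.2, "tx": 0, "ty": 0, "tz": 0, "rx": 0, "ry": 0, "rz": 0}, {"jaw": 0.2, "tx": 0, "ty": 0, "tz": 0, "rx": 0, "ry": 0, "rz": 0}, {"jaw": 0.2, "tx": 0, "ty": 0, "tz": 0, "rx": 0, "ry": 0, "rz": 0}, {"jaw": 0.2, "tx": 0, "ty": 0, "tz": 0, "rx": 0, "ry": 0, "rz": 0}, {"jaw": 0.2, "tx": 0, "ty": 0, "tz": 0, "rx": 0, "ry": 0, "rz": 0}, {"jaw": 0.2, "tx": 0, "ty": 0, "tz": 0, "rx": 0, "ry": 0, "rz": 0}]'

```text
clock: 4.98
position: [0.4654, 0.2628, 0.0464]
ee_rot: [-0.0, 0.548, 0.836, -0.0]
contact_force: [-0.7, 0.1, 1.1]
width: 0.279
grip_force: 29.9
```

>>> drive_tool --increments '[{"jaw": 0.2, "tx": 0, "ty": 0, "tz": -0.4, "rx": 0, "ry": 0, "rz": 0}, {"jaw": 0.2, "tx": 0, "ty": 0, "tz": -0.8, "rx": 0, "ry": 0, "rz": 0}, {"jaw": 0.2, "tx": 0, "ty": 0, "tz": -0.8, "rx": 0, "ry": 0, "rz": 0}, {"jaw": 0.2, "tx": 0, "ty": 0, "tz": -0.8, "rx": 0, "ry": 0, "rz": 0}, {"jaw": 0.2, "tx": 0, "ty": 0, "tz": -0.8, "rx": 0, "ry": 0, "rz": 0}, {"jaw": 0.2, "tx": 0, "ty": 0, "tz": -0.4, "rx": 0, "ry": 0, "rz": 0}, {"jaw": 0.2, "tx": 0, "ty": 0, "tz": 0, "rx": 0, "ry": 0, "rz": 0}]'

```text
clock: 5.57
position: [0.4675, 0.264, 0.2103]
ee_rot: [0.001, 0.548, 0.836, 0.004]
contact_force: [-0.6, 0.4, -0.5]
width: 0.28
grip_force: 29.9
```

>>> drive_tool --increments '[{"jaw": 0.2, "tx": -0.5, "ty": -0.14, "tz": 0, "rx": 0, "ry": 0, "rz": 0}, {"jaw": 0.2, "tx": -0.95, "ty": -0.26, "tz": 0, "rx": 0, "ry": 0, "rz": 0}, {"jaw": 0.2, "tx": -0.95, "ty": -0.26, "tz": 0, "rx": 0, "ry": 0, "rz": 0}, {"jaw": 0.2, "tx": -0.95, "ty": -0.26, "tz": 0, "rx": 0, "ry": 0, "rz": 0}, {"jaw": 0.2, "tx": -0.95, "ty": -0.26, "tz": 0, "rx": 0, "ry": 0, "rz": 0}, {"jaw": 0.2, "tx": -0.95, "ty": -0.26, "tz": 0, "rx": 0, "ry": 0, "rz": 0}, {"jaw": 0.2, "tx": -0.95, "ty": -0.26, "tz": 0, "rx": 0, "ry": 0, "rz": 0}, {"jaw": 0.2, "tx": -0.95, "ty": -0.26, "tz": 0, "rx": 0, "ry": 0, "rz": 0}, {"jaw": 0.2, "tx": -0.95, "ty": -0.26, "tz": 0, "rx": 0, "ry": 0, "rz": 0}, {"jaw": 0.2, "tx": -0.95, "ty": -0.26, "tz": 0, "rx": 0, "ry": 0, "rz": 0}, {"jaw": 0.2, "tx": -0.95, "ty": -0.26, "tz": 0, "rx": 0, "ry": 0, "rz": 0}, {"jaw": 0.2, "tx": -0.45, "ty": -0.12, "tz": 0, "rx": 0, "ry": 0, "rz": 0}]'

```text
clock: 6.57
position: [0.5262, -0.1717, 0.2051]
ee_rot: [0.0, 0.55, 0.835, -0.002]
contact_force: [-0.1, -0.3, -0.3]
width: 0.284
grip_force: 29.9
```

>>> drive_tool --increments '[{"jaw": 0.2, "tx": 0, "ty": 0, "tz": 0, "rx": 0, "ry": 0, "rz": 0}, {"jaw": 0.2, "tx": 0, "ty": 0, "tz": 0, "rx": 0, "ry": 0, "rz": 0}, {"jaw": 0.2, "tx": 0, "ty": 0, "tz": 0, "rx": 0, "ry": 0, "rz": 0}, {"jaw": 0.2, "tx": 0, "ty": 0, "tz": 0, "rx": 0, "ry": 0, "rz": 0}]'

```text
clock: 6.9
position: [0.5272, -0.1641, 0.2056]
ee_rot: [-0.001, 0.547, 0.837, 0.0]
contact_force: [0.5, -0.5, -0.8]
width: 0.279
grip_force: 29.9
```

```bash
python3 - <<'E'
from h import *
s=robot.sense(); print(s['clock'],s['position'],s['ee_rot'],s['contact_force'],s['joint_positions'])
snap('wrist','w2')
for n in ('elbow_grip','barb_tip','plug_end','port_mouth','index_line','thread_start'):
    print(n,[(np.round(x['position'],4).tolist(),round(x['p'],2)) for x in robot.tip_of('wrist',n)])
print(proj('wrist',[[.493,-.088,.07],[.469,-.092,.07]]))
E
```

```text
6.9 [ 0.52723196 -0.16408562  0.20558743] [-8.43701029e-04  5.46883379e-01  8.37208370e-01  5.39606734e-05] [ 0.4723758  -0.45833992 -0.75088733] [-0.20917984  0.32090781  0.55453564  1.87061259 -0.19852132  1.0062069
  0.84319949]
elbow_grip [([0.5244, -0.1692, 0.2088], 0.86)]
barb_tip []
plug_end [([0.5312, -0.165, 0.1622], 0.78)]
port_mouth [([0.4896, -0.0864, 0.0711], 0.61), ([0.6934, 0.1274, -0.0001], 0.33)]
index_line [([0.4689, -0.09, 0.0692], 0.73)]
thread_start [([0.4899, -0.0845, 0.0567], 0.83)]
[[321.84902674 130.61864906]
 [293.90001621 123.33283904]]
```

View pics/w2.png

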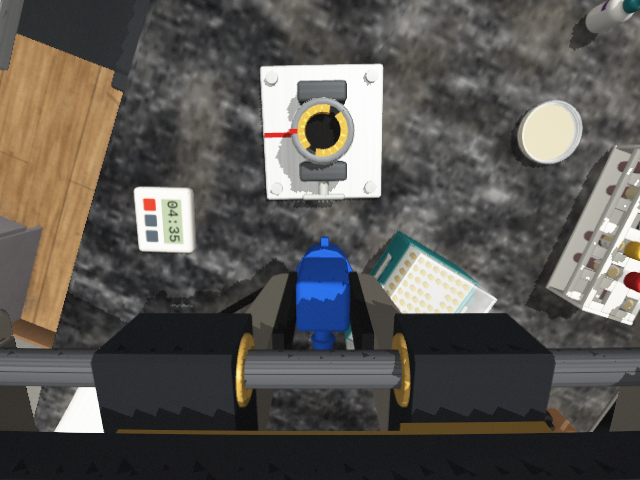

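The wrist view shows the port at (323,130), its red line at (265–297,134), and dark notch gaps in the brass ring near (336,114) and (309,148). The held elbow is at (323,290). I'll rectify the rim plane to measure it.

```bash
python3 - <<'E'
from h import *
im=cv2.imread('pics/w2.png')
def rect(z,cx=.492,cy=-.087,h=.036,s=.00015):
    n=int(2*h/s); g=(np.arange(n)-n/2+.5)*s
    # image right=-y, up=+x
    yy=cy-g; xx=cx-g; X,Y=np.meshgrid(xx,yy,indexing='ij')
    p=proj('wrist',np.c_[X.ravel(),Y.ravel(),np.full(X.size,z)]).astype(np.float32).reshape(n,n,2)
    return cv2.remap(im,p[...,0],p[...,1],cv2.INTER_CUBIC)
A=rect(.07); cv2.imwrite('pics/rect.png',cv2.resize(A,(560,560)))
# red pixels on side/base & rim
I=im.astype(int); m=(I[...,2]>130)&(I[...,1]<80)&(I[...,0]<80); m[:,:255]=0;m[:,330:]=0;m[150:]=0;m[:110]=0
v,u=np.nonzero(m)
for c in range(u.min(),u.max()+1): print(c,v[u==c].mean().round(1),(u==c).sum(),end='; ')
E
```

```text
264 136.0 1; 265 134.5 4; 266 134.5 4; 267 134.5 4; 268 134.5 4; 269 134.5 4; 270 134.5 4; 271 134.5 4; 272 134.5 4; 273 134.5 4; 274 134.5 4; 275 134.5 4; 276 134.5 4; 277 134.5 4; 278 134.5 4; 279 134.5 4; 280 134.5 4; 281 134.5 4; 282 134.5 4; 283 134.5 4; 284 134.0 3; 285 134.0 3; 286 134.5 4; 287 134.5 4; 288 134.0 5; 289 134.0 4; 290 132.3 7; 291 131.0 5; 292 131.0 5; 293 130.5 4; 294 130.5 4; 295 130.5 4; 296 130.5 4;
```

View pics/rect.png

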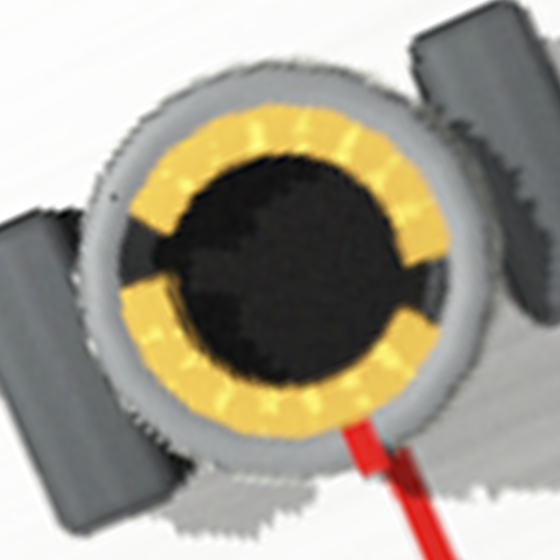

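The rectified view shows port axis ≈ (0.4933, -0.0879). The red line is at yaw ≈ -156.4° and the notches at about -97.3° / 82.7°, so the drop angle is about 59° short of the line. Next I'll check the elbow's offset in the hand.

```bash
python3 - <<'E'
from h import *
im=cv2.imread('pics/w2.png')
for v in range(228,352,3): print(v,' '.join('%3d'%x for x in im[v,294:354:4,0]))
s=robot.sense(); p=s['position']; q=s['ee_rot']
from scipy.spatial.transform import Rotation as Ro
R=Ro.from_quat([q[1],q[2],q[3],q[0]]).as_matrix(); print(np.round(R,3))
for dx in(-.003,0,.003):
  print(dx,np.round(proj('wrist',[p+R@np.array([dx+a,b,-.0256]) for a,b in((.013,-.013),(.013,.013),(-.013,-.013),(-.013,.013))]+[p+R@np.array([dx+.0195,0,.0464-.009])]),1).tolist())
E
```

```text
228  46  64  72  95 107  97  98  95  95 102 109  95  94  88  91
231  43  54  56  87 100 104  90  79  88  84  99 116  93  90  89
234  48  50  47  73  87  97  82  76  93  93  94 111  94  97  87
237  45  46  48  56  66  90  83 155 152  85  76  90  91 114  83
240  52  49  43  44  44  75  72 232 232  67  64  78  73 101  76
243  54  46  39  44  47  46  73 230 230  94  56  70  78  92  77
246  49  46  48  54  47 104 113 161 163 121 121  78  72  81  75
249  61  52  54  54  99 112 128 189 189 132 125 123  72  74  77
252  85  85  69  91 173 234 232 232 232 233 234 150 119  66  68
255  79 109  98 164 232 231 231 231 230 231 232 232 146  57  79
258  80 115 144 125 125 124 126 126 125 128 127 129 141 122 101
261  69  74 115 126 124 125 127 126 130 128 129 129 131 202  86
264  66  89 110 125 129 129 128 129 129 131 128 127 129 123 116
267  68 142 113 130 129 130 129 131 132 132 130 132 130 133 194
270  66 144 120 129 131 129 130 131 130 132 131 130 129 129 231
273  22 119 128 132 130 132 132 132 131 133 129 131 134 118  21
276  22 108 131 134 134 134 135 129 131 133 134 135 134 134  21
279  22 103 
[... 1218 characters left out ...]
5  61  85 100 146 143 121  92  78  51  49  82 158
339  67  69  64  66  93 104 144 140 120  96  79  55  52 118 117
342  45  39  48  44  60 122 108 108 102 106  40  38  43 100 136
345  27  31  35  26  47 126 140 135 124 104  24  33  28  91 126
348  23  27  21  31  51 124 138 133 122  99  31  24  22  78 134
351  53  52  51  51  51  51  51  49  51  42  40  51  53  53  51
[[-0.4    0.916  0.   ]
 [ 0.916  0.4    0.   ]
 [ 0.     0.    -1.   ]]
-0.003 [[294.7, 280.0], [351.2, 279.9], [295.8, 331.3], [350.2, 331.3], [322.8, 235.5]]
0 [[294.6, 273.8], [351.4, 273.8], [295.7, 325.6], [350.3, 325.6], [322.8, 230.8]]
0.003 [[294.5, 267.5], [351.5, 267.5], [295.5, 319.8], [350.4, 319.8], [322.8, 226.0]]
```

>>> drive_tool --increments '[{"jaw": 0.2, "tx": 0, "ty": 0, "tz": 0, "rx": 0, "ry": 0, "rz": 0.82}, {"jaw": 0.2, "tx": 0, "ty": 0, "tz": 0, "rx": 0, "ry": 0, "rz": 0.82}, {"jaw": 0.2, "tx": 0, "ty": 0, "tz": 0, "rx": 0, "ry": 0, "rz": 0.82}, {"jaw": 0.2, "tx": 0, "ty": 0, "tz": 0, "rx": 0, "ry": 0, "rz": 0.82}, {"jaw": 0.2, "tx": 0, "ty": 0, "tz": 0, "rx": 0, "ry": 0, "rz": 0.82}, {"jaw": 0.2, "tx": 0.5, "ty": -0.21, "tz": 0, "rx": 0, "ry": 0, "rz": 0}, {"jaw": 0.2, "tx": 0.5, "ty": -0.21, "tz": 0, "rx": 0, "ry": 0, "rz": 0}, {"jaw": 0.2, "tx": 0.5, "ty": -0.21, "tz": 0, "rx": 0, "ry": 0, "rz": 0}, {"jaw": 0.2, "tx": 0.5, "ty": -0.21, "tz": 0.2, "rx": 0, "ry": 0, "rz": 0}, {"jaw": 0.2, "tx": 0, "ty": 0, "tz": 0.5, "rx": 0, "ry": 0, "rz": 0}, {"jaw": 0.2, "tx": 0, "ty": 0, "tz": 0.5, "rx": 0, "ry": 0, "rz": 0}, {"jaw": 0.2, "tx": 0, "ty": 0, "tz": 0.4, "rx": 0, "ry": 0, "rz": 0}]'

```text
clock: 8.25
position: [0.4936, -0.0852, 0.1417]
ee_rot: [-0.0, 0.706, 0.708, 0.0]
contact_force: [-0.9, 0.5, -0.4]
width: 0.281
grip_force: 29.9
```

>>> drive_tool --increments '[{"jaw": 0.2, "tx": 0, "ty": 0, "tz": 0.25, "rx": 0, "ry": 0, "rz": 0}, {"jaw": 0.2, "tx": 0, "ty": 0, "tz": 0, "rx": 0, "ry": 0, "rz": 0}, {"jaw": 0.2, "tx": 0, "ty": 0, "tz": 0, "rx": 0, "ry": 0, "rz": 0}, {"jaw": 0.2, "tx": 0, "ty": 0, "tz": 0, "rx": 0, "ry": 0, "rz": 0}, {"jaw": 0.2, "tx": 0, "ty": 0, "tz": 0, "rx": 0, "ry": 0, "rz": 0}, {"jaw": 0.2, "tx": 0, "ty": 0, "tz": 0, "rx": 0, "ry": 0, "rz": 0}]'

```text
clock: 8.75
position: [0.4945, -0.0862, 0.1332]
ee_rot: [0.001, 0.707, 0.707, 0.001]
contact_force: [0.1, -0.5, -0.4]
width: 0.277
grip_force: 29.9
```

```bash
python3 - <<'E'
from h import *
s=robot.sense(); print(s['clock'],s['position'],s['ee_rot'],s['contact_force'],s['ft_torque'])
a=snap('wrist','w3')
for n in ('plug_end','port_mouth','index_line'):
    print(n,[(np.round(x['position'],4).tolist(),round(x['p'],2)) for x in robot.tip_of('wrist',n)])
robot.snapshot('side')
for n in ('plug_end','port_mouth','elbow_grip'):
    print(n,[(np.round(x['position'],4).tolist(),round(x['p'],2)) for x in robot.tip_of('side',n)])
cv2.imwrite('pics/w3c.png',cv2.resize(a[180:360,200:440,::-1],None,fx=3,fy=3))
E
```

```text
8.75 [ 0.49445891 -0.08624013  0.13322625] [5.42421611e-04 7.06806913e-01 7.07405994e-01 6.73381312e-04] [ 0.08362488 -0.46331562 -0.41096426] [-0.06585511  0.0515455   0.03707096]
plug_end [([0.4975, -0.0891, 0.0892], 0.9)]
port_mouth [([0.4893, -0.0836, 0.0734], 0.59)]
index_line [([0.4716, -0.0921, 0.0707], 0.81)]
plug_end [([0.4923, -0.0869, 0.087], 0.84), ([0.493, -0.0826, -0.0014], 0.65), ([0.4345, 0.3451, 0.0006], 0.61)]
port_mouth [([0.4888, -0.0846, 0.0681], 0.96)]
elbow_grip [([0.4964, -0.088, 0.1387], 0.61), ([0.4365, 0.3461, 0.0532], 0.6)]
```

View pics/w3c.png

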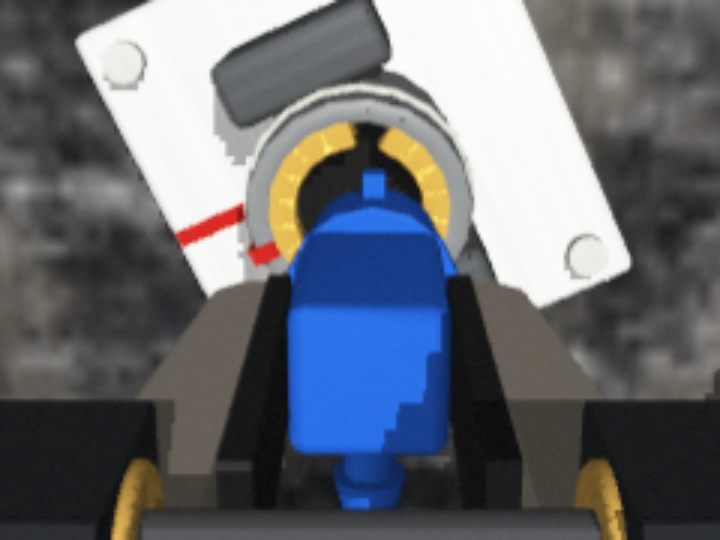

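The crop shows the lug at (373,185) nearly in line with the notch at (370,135), and the port slightly left of the elbow. I'll correct by about 1.5 mm in each axis.

>>> drive_tool --increments '[{"jaw": 0.2, "tx": 0.04, "ty": -0.035, "tz": 0.15, "rx": 0, "ry": 0, "rz": 0}, {"jaw": 0.2, "tx": 0, "ty": 0, "tz": 0.1, "rx": 0, "ry": 0, "rz": 0}, {"jaw": 0.2, "tx": 0, "ty": 0, "tz": 0, "rx": 0, "ry": 0, "rz": 0}, {"jaw": 0.2, "tx": 0, "ty": 0, "tz": 0, "rx": 0, "ry": 0, "rz": 0}, {"jaw": 0.2, "tx": 0, "ty": 0, "tz": 0, "rx": 0, "ry": 0, "rz": 0}, {"jaw": 0.2, "tx": 0, "ty": 0, "tz": 0, "rx": 0, "ry": 0, "rz": 0}]'

```text
clock: 9.65
position: [0.4925, -0.0846, 0.1224]
ee_rot: [0.0, 0.707, 0.707, 0.0]
contact_force: [-1.1, -0.7, -0.2]
width: 0.278
grip_force: 29.9
```

```bash
python3 - <<'E'
from h import *
s=robot.sense(); print(s['clock'],s['position'],s['ee_rot'],s['contact_force'],s['ft_torque'])
im=snap('wrist','w4')
# fit rim circle: project circles r=.027 z=.07 and score edge strength along visible arc
g=cv2.GaussianBlur(cv2.cvtColor(im,cv2.COLOR_RGB2GRAY).astype(np.float32),(0,0),1)
K,d,r,t=cam('wrist')
th=np.radians(np.arange(20,160,2)) # far half (+y)
def score(cx,cy,rad):
    f=lambda R:cv2.projectPoints(np.c_[cx+R*np.cos(th),cy+R*np.sin(th),np.full(th.size,.07)],r,t,K,d)[0].reshape(-1,1,2).astype(np.float32)
    sm=lambda p:cv2.remap(g,p[...,0],p[...,1],cv2.INTER_LINEAR)
    return np.abs(np.median(sm(f(rad+.0008))-sm(f(rad-.0008)))), np.mean(np.abs(sm(f(rad+.0008))-sm(f(rad-.0008))))
best=sorted([(score(x,y,.027)[1],x,y) for x in np.arange(.488,.499,.0005) for y in np.arange(-.094,-.082,.0005)])[::-1][:6]
print(np.round(best,4))
q=s['ee_rot'];from scipy.spatial.transform import Rotation as Ro
R=Ro.from_quat([q[1],q[2],q[3],q[0]]).as_matrix()
for dx in(-.004,-.003,-.002): print(dx,np.round(proj('wrist',[s['position']+R@np.array([dx+a,b,-.0256]) for a,b in((.013,-.013),(.013,.013),(-.013,-.013),(-.013,.013))]),1).tolist())
for v in list(range(272,290,2))+list(range(322,340,2)): print(v,im[v,310:340:8,2])
print(im[310,288:360:2,2])
E
```

```text
9.65 [ 0.49251487 -0.08460528  0.12243784] [8.02406094e-05 7.06800450e-01 7.07412975e-01 2.51225109e-05] [-1.10784314 -0.6911846  -0.20090438] [-0.09659109  0.02022454  0.04219513]
[[68.2932  0.4925 -0.085 ]
 [65.7668  0.4925 -0.0845]
 [65.5269  0.492  -0.0825]
 [63.4598  0.4915 -0.0825]
 [62.9727  0.493  -0.085 ]
 [62.4024  0.4925 -0.0825]]
-0.004 [[294.2, 282.1], [350.7, 282.0], [295.3, 333.3], [349.6, 333.2]]
-0.003 [[294.2, 280.0], [350.7, 280.0], [295.3, 331.4], [349.7, 331.3]]
-0.002 [[294.1, 278.0], [350.7, 277.9], [295.2, 329.5], [349.7, 329.4]]
272 [136 136 135 136]
274 [135 135 136 138]
276 [136 134 134 137]
278 [135 136 137 138]
280 [139 138 139 137]
282 [190 181 178 175]
284 [229 226 224 219]
286 [232 232 230 228]
288 [232 232 232 232]
322 [229 230 230 143]
324 [231 230 230 144]
326 [229 229 229 143]
328 [228 228 229 139]
330 [192 192 190 127]
332 [ 55 148 120  56]
334 [ 46 150 122  72]
336 [ 49 151 123  81]
338 [ 45 150 121  88]
[ 21  16  17  17 159 212 227 232 232 231 231 232 231 231 232 232 231 231
 231 230 231 231 231 230 232 231 184 183 139 122 104  30  20  20  19  19]
```

```bash
cat > pf.py <<'E'
from h import *
from scipy.optimize import least_squares
# brass inner (15.2) edge fit in rectified rays; needs camera pose => call live
def brass(im,z=.07):
    hsv=cv2.cvtColor(im,cv2.COLOR_RGB2HSV)
    m=((hsv[...,0]>17)&(hsv[...,0]<32)&(hsv[...,1]>110)&(hsv[...,2]>120)).astype(np.uint8)
    m[:150]=m[:150]*1; m[300:]=0; m[:, :230]=0; m[:,420:]=0
    v,u=np.nonzero(m); P=ray('wrist',np.c_[u,v],z)[:,:2]; return P
def fit(P,ri=.0152,ro=.0212):
    # annulus max: all brass points within [ri,ro]; angular-bin extremes
    c=np.array([.4925,-.0865])
    for _ in range(30):
        D=P-c; a=np.arctan2(D[:,1],D[:,0]); rr=np.hypot(*D.T); b=np.floor(np.degrees(a)/8)
        E=[];
        for k in np.unique(b):
            s=b==k
            if s.sum()<12: continue
            E.append((np.radians(k*8+4),np.percentile(rr[s],4),np.percentile(rr[s],96)))
        E=np.array(E); ti,to=E[:,1],E[:,2]
        ok=(to-ti>.0042)
        A=np.c_[np.cos(E[ok,0]),np.sin(E[ok,0]),np.ones(ok.sum())]
        s=np.linalg.lstsq(A,(ti[ok]+to[ok])/2,rcond=None)[0]; c=c+s[:2]*.7
    return c,s[2],ok.sum(),np.c_[np.degrees(E[:,0]),E[:,1:]*1e3]
E
python3 - <<'E'
from pf import *
im=cv2.imread('pics/w4.png')[:,:,::-1].copy()
P=brass(im); c,r,n,E=fit(P); print(c,r,n); print(np.round(E,1).tolist())
# fake w2 pose: shift camera from current pose via known TCP poses
from scipy.spatial.transform import Rotation as Ro
s=robot.sense()
def T(p,q): M=np.eye(4); M[:3,:3]=Ro.from_quat([q[1],q[2],q[3],q[0]]).as_matrix(); M[:3,3]=p; return M
K,d,r,t=cam('wrist'); C=np.eye(4); C[:3,:3]=cv2.Rodrigues(r)[0]; C[:3,3]=t
H=C@T(s['position'],s['ee_rot'])
C2=H@np.linalg.inv(T([.52723196,-.16408562,.20558743],[-8.437e-4,.546883,.837208,5.4e-5]))
import h,pf
h.cam=lambda c:(K,d,cv2.Rodrigues(C2[:3,:3])[0].ravel(),C2[:3,3])
im=cv2.imread('pics/w2.png')[:,:,::-1].copy(); P=brass(im); c,r,n,E=fit(P); print(c,r,n); print(np.round(E,1).tolist())
E
```

```text
[ 0.49244711 -0.08608357] 0.018286374570879466 23
[[-180.0, 15.6, 21.2], [-172.0, 15.4, 21.0], [-164.0, 17.2, 21.1], [-12.0, 18.1, 20.8], [-4.0, 16.7, 20.9], [4.0, 15.6, 20.8], [12.0, 15.6, 20.7], [20.0, 15.4, 20.9], [28.0, 15.5, 21.0], [36.0, 15.4, 20.8], [44.0, 15.5, 21.1], [52.0, 15.6, 20.9], [60.0, 15.4, 20.8], [68.0, 15.6, 21.1], [100.0, 15.5, 21.2], [108.0, 15.5, 21.0], [116.0, 15.5, 20.8], [124.0, 15.7, 21.2], [132.0, 15.4, 21.1], [140.0, 15.6, 21.1], [148.0, 15.7, 21.2], [156.0, 15.8, 20.8], [164.0, 15.6, 21.0], [172.0, 15.3, 20.7], [180.0, 15.1, 21.2]]
[ 0.49265616 -0.085907  ] 0.018072416192056243 40
[[-180.0, 15.2, 21.1], [-172.0, 15.1, 21.2], [-164.0, 15.5, 20.6], [-156.0, 15.4, 20.5], [-148.0, 15.6, 20.8], [-140.0, 15.3, 21.0], [-132.0, 15.5, 20.9], [-124.0, 15.2, 20.9], [-116.0, 15.5, 20.8], [-84.0, 15.2, 20.4], [-76.0, 15.5, 20.8], [-68.0, 15.5, 20.5], [-60.0, 15.5, 20.6], [-52.0, 15.1, 20.9], [-44.0, 15.4, 20.7], [-36.0, 15.3, 20.7], [-28.0, 15.2, 20.6], [-20.0, 15.6, 21.1], [-12.0, 15.3, 21.1], [-4.0, 15.5, 20.6], [4.0, 15.3, 21.0], [12.0, 15.4, 20.8], [20.0, 15.1, 21.0], [28.0, 15.1, 21.0], [36.0, 15.4, 20.7], [44.0, 15.3, 20.9], [52.0, 15.6, 21.2], [60.0, 15.3, 20.9], [68.0, 15.2, 20.9], [100.0, 14.4, 20.8], [108.0, 15.0, 21.1], [116.0, 15.5, 21.0], [124.0, 15.1, 20.7], [132.0, 15.5, 20.9], [140.0, 15.5, 20.6], [148.0, 15.2, 20.8], [156.0, 15.3, 20.6], [164.0, 15.0, 21.3], [172.0, 15.2, 21.1], [180.0, 15.5, 20.6]]
```

Both views agree on the port axis at (0.4926, -0.0860). I'll shift tool x by +1.8 mm and descend gently.

>>> drive_tool --increments '[{"jaw": 0.2, "tx": 0.045, "ty": 0, "tz": 0, "rx": 0, "ry": 0, "rz": 0}, {"jaw": 0.2, "tx": 0, "ty": 0, "tz": 0.05, "rx": 0, "ry": 0, "rz": 0}, {"jaw": 0.2, "tx": 0, "ty": 0, "tz": 0.05, "rx": 0, "ry": 0, "rz": 0}, {"jaw": 0.2, "tx": 0, "ty": 0, "tz": 0.05, "rx": 0, "ry": 0, "rz": 0}, {"jaw": 0.2, "tx": 0, "ty": 0, "tz": 0.05, "rx": 0, "ry": 0, "rz": 0}, {"jaw": 0.2, "tx": 0, "ty": 0, "tz": 0, "rx": 0, "ry": 0, "rz": 0}, {"jaw": 0.2, "tx": 0, "ty": 0, "tz": 0, "rx": 0, "ry": 0, "rz": 0}, {"jaw": 0.2, "tx": 0, "ty": 0, "tz": 0, "rx": 0, "ry": 0, "rz": 0}]'

```text
clock: 10.37
position: [0.4924, -0.0828, 0.1144]
ee_rot: [0.0, 0.707, 0.707, -0.0]
contact_force: [1.0, -0.3, -1.0]
width: 0.279
grip_force: 29.9
```

>>> drive_tool --increments '[{"jaw": 0.2, "tx": 0, "ty": 0, "tz": 0.025, "rx": 0, "ry": 0, "rz": 0}, {"jaw": 0.2, "tx": 0, "ty": 0, "tz": 0.025, "rx": 0, "ry": 0, "rz": 0}, {"jaw": 0.2, "tx": 0, "ty": 0, "tz": 0.025, "rx": 0, "ry": 0, "rz": 0}, {"jaw": 0.2, "tx": 0, "ty": 0, "tz": 0, "rx": 0, "ry": 0, "rz": 0}, {"jaw": 0.2, "tx": 0, "ty": 0, "tz": 0, "rx": 0, "ry": 0, "rz": 0}]'

```text
clock: 10.78
position: [0.4921, -0.0827, 0.1112]
ee_rot: [-0.0, 0.707, 0.707, -0.0]
contact_force: [-1.6, 0.0, -0.5]
width: 0.28
grip_force: 29.9
```

```bash
cat > s.py <<'E'
from h import *
s=robot.sense(); q=s['ee_rot']; print(round(float(s['clock']),2),np.round(s['position'],4),np.round(q,3),'barb',round(float(np.degrees(2*np.arctan2(q[2],q[1])))-180,1),np.round(s['contact_force'],1),np.round(s['ft_torque'],2))
E
python3 s.py
```

```text
10.78 [ 0.4921 -0.0827  0.1112] [-0.     0.707  0.707 -0.   ] barb -89.9 [-1.6  0.  -0.5] [0.01 0.33 0.01]
```

>>> drive_tool --increments '[{"jaw": 0.2, "tx": 0, "ty": 0, "tz": 0.02, "rx": 0, "ry": 0, "rz": 0}, {"jaw": 0.2, "tx": 0, "ty": 0, "tz": 0.02, "rx": 0, "ry": 0, "rz": 0}, {"jaw": 0.2, "tx": 0, "ty": 0, "tz": 0, "rx": 0, "ry": 0, "rz": 0}, {"jaw": 0.2, "tx": 0, "ty": 0, "tz": 0, "rx": 0, "ry": 0, "rz": 0}]'

```text
clock: 11.12
position: [0.4921, -0.0827, 0.1096]
ee_rot: [-0.0, 0.707, 0.707, -0.0]
contact_force: [-1.3, -0.2, -1.5]
width: 0.282
grip_force: 29.9
```

```bash
python3 s.py
```

```text
11.12 [ 0.4921 -0.0827  0.1096] [-0.     0.707  0.707 -0.   ] barb -89.9 [-1.3 -0.2 -1.5] [-0.01  0.43  0.01]
```

>>> drive_tool --increments '[{"jaw": 0.2, "tx": 0, "ty": -0.008, "tz": 0.02, "rx": 0, "ry": 0, "rz": 0}, {"jaw": 0.2, "tx": 0, "ty": 0, "tz": 0.02, "rx": 0, "ry": 0, "rz": 0}, {"jaw": 0.2, "tx": 0, "ty": 0, "tz": 0, "rx": 0, "ry": 0, "rz": 0}, {"jaw": 0.2, "tx": 0, "ty": 0, "tz": 0, "rx": 0, "ry": 0, "rz": 0}]'

```text
clock: 11.45
position: [0.4922, -0.0826, 0.1087]
ee_rot: [-0.0, 0.707, 0.707, 0.0]
contact_force: [-2.5, 1.6, 5.5]
width: 0.281
grip_force: 29.9
```

```bash
python3 s.py
```

```text
11.45 [ 0.4922 -0.0826  0.1087] [-0.     0.707  0.707  0.   ] barb -89.9 [-2.5  1.6  5.5] [ 0.1   0.85 -0.06]
```

Light contact: the lugs rest on the ring at 5.5 N. Now I'll turn clockwise to feel for the drop.

>>> drive_tool --increments '[{"jaw": 0.2, "tx": 0, "ty": 0, "tz": 0, "rx": 0, "ry": 0, "rz": 0.35}, {"jaw": 0.2, "tx": 0, "ty": 0.006, "tz": 0, "rx": 0, "ry": 0, "rz": 0.35}, {"jaw": 0.2, "tx": 0, "ty": 0, "tz": 0, "rx": 0, "ry": 0, "rz": 0.3}, {"jaw": 0.2, "tx": 0, "ty": 0, "tz": 0, "rx": 0, "ry": 0, "rz": 0}, {"jaw": 0.2, "tx": 0, "ty": 0, "tz": 0, "rx": 0, "ry": 0, "rz": 0}]'

```text
clock: 11.87
position: [0.4923, -0.0826, 0.1081]
ee_rot: [-0.0, 0.741, 0.672, -0.0]
contact_force: [-1.2, 1.6, -0.6]
width: 0.284
grip_force: 29.9
```

```bash
python3 s.py
```

```text
11.87 [ 0.4923 -0.0826  0.1081] [-0.     0.741  0.672 -0.   ] barb -95.6 [-1.2  1.6 -0.6] [ 0.05  0.41 -0.02]
```

>>> drive_tool --increments '[{"jaw": 0.2, "tx": 0, "ty": 0, "tz": 0.02, "rx": 0, "ry": 0, "rz": 0.2}, {"jaw": 0.2, "tx": 0, "ty": 0, "tz": 0.02, "rx": 0, "ry": 0, "rz": 0}, {"jaw": 0.2, "tx": 0, "ty": 0, "tz": 0.02, "rx": 0, "ry": 0, "rz": 0}, {"jaw": 0.2, "tx": 0, "ty": 0, "tz": 0, "rx": 0, "ry": 0, "rz": 0}, {"jaw": 0.2, "tx": 0, "ty": 0, "tz": 0, "rx": 0, "ry": 0, "rz": 0}]'

```text
clock: 12.28
position: [0.4922, -0.0828, 0.1056]
ee_rot: [-0.0, 0.748, 0.664, -0.0]
contact_force: [-1.7, -0.4, -1.5]
width: 0.279
grip_force: 29.9
```

```bash
python3 s.py
```

```text
12.28 [ 0.4922 -0.0828  0.1056] [-0.     0.748  0.664 -0.   ] barb -96.8 [-1.7 -0.4 -1.5] [0.04 0.48 0.03]
```

>>> drive_tool --increments '[{"jaw": 0.2, "tx": 0, "ty": 0, "tz": 0.03, "rx": 0, "ry": 0, "rz": 0}, {"jaw": 0.2, "tx": 0, "ty": 0, "tz": 0.03, "rx": 0, "ry": 0, "rz": 0}, {"jaw": 0.2, "tx": 0, "ty": 0, "tz": 0.03, "rx": 0, "ry": 0, "rz": 0}, {"jaw": 0.2, "tx": 0, "ty": 0, "tz": 0.03, "rx": 0, "ry": 0, "rz": 0}, {"jaw": 0.2, "tx": 0, "ty": 0, "tz": 0.03, "rx": 0, "ry": 0, "rz": 0}, {"jaw": 0.2, "tx": 0, "ty": 0, "tz": 0, "rx": 0, "ry": 0, "rz": 0}, {"jaw": 0.2, "tx": 0, "ty": 0, "tz": 0, "rx": 0, "ry": 0, "rz": 0}]'

```text
clock: 12.87
position: [0.4924, -0.0827, 0.0997]
ee_rot: [0.0, 0.748, 0.664, 0.0]
contact_force: [-1.8, -0.2, -1.7]
width: 0.281
grip_force: 29.9
```

```bash
python3 s.py
```

```text
12.87 [ 0.4924 -0.0827  0.0997] [0.    0.748 0.664 0.   ] barb -96.8 [-1.8 -0.2 -1.7] [0.05 0.36 0.02]
```

>>> drive_tool --increments '[{"jaw": 0.2, "tx": 0, "ty": 0, "tz": 0.02, "rx": 0, "ry": 0, "rz": 0}, {"jaw": 0.2, "tx": 0, "ty": 0, "tz": 0.015, "rx": 0, "ry": 0, "rz": 0}, {"jaw": 0.2, "tx": 0, "ty": 0, "tz": 0, "rx": 0, "ry": 0, "rz": 0}, {"jaw": 0.2, "tx": 0, "ty": 0, "tz": 0, "rx": 0, "ry": 0, "rz": 0}]'

```text
clock: 13.2
position: [0.4924, -0.0827, 0.0985]
ee_rot: [0.0, 0.748, 0.664, 0.0]
contact_force: [-1.4, 0.2, 0.2]
width: 0.282
grip_force: 29.9
```

```bash
python3 s.py
```

```text
13.2 [ 0.4924 -0.0827  0.0985] [0.    0.748 0.664 0.   ] barb -96.8 [-1.4  0.2  0.2] [0.06 0.44 0.05]
```

The lugs are in and the seal is just touched. Turning clockwise now in steps, rotating about the elbow's axis.

>>> drive_tool --increments '[{"jaw": 0.2, "tx": 0, "ty": 0.005, "tz": 0, "rx": 0, "ry": 0, "rz": 0.6}, {"jaw": 0.2, "tx": 0, "ty": 0.005, "tz": 0, "rx": 0, "ry": 0, "rz": 0.6}, {"jaw": 0.2, "tx": 0, "ty": 0.005, "tz": 0, "rx": 0, "ry": 0, "rz": 0.6}, {"jaw": 0.2, "tx": 0, "ty": 0, "tz": 0, "rx": 0, "ry": 0, "rz": 0}, {"jaw": 0.2, "tx": 0, "ty": 0, "tz": 0, "rx": 0, "ry": 0, "rz": 0}]'

```text
clock: 13.62
position: [0.493, -0.0827, 0.0985]
ee_rot: [0.0, 0.804, 0.595, 0.0]
contact_force: [-1.3, 0.9, 1.4]
width: 0.28
grip_force: 29.9
```

```bash
python3 s.py
```

```text
13.62 [ 0.493  -0.0827  0.0985] [0.    0.804 0.595 0.   ] barb -107.0 [-1.3  0.9  1.4] [0.13 0.52 0.01]
```

>>> drive_tool --increments '[{"jaw": 0.2, "tx": 0, "ty": 0.005, "tz": 0, "rx": 0, "ry": 0, "rz": 0.6}, {"jaw": 0.2, "tx": 0, "ty": 0.005, "tz": 0, "rx": 0, "ry": 0, "rz": 0.6}, {"jaw": 0.2, "tx": 0, "ty": 0.005, "tz": 0, "rx": 0, "ry": 0, "rz": 0.6}, {"jaw": 0.2, "tx": 0, "ty": 0, "tz": 0, "rx": 0, "ry": 0, "rz": 0}, {"jaw": 0.2, "tx": 0, "ty": 0, "tz": 0, "rx": 0, "ry": 0, "rz": 0}]'

```text
clock: 14.03
position: [0.4935, -0.0829, 0.0983]
ee_rot: [-0.0, 0.854, 0.52, -0.0]
contact_force: [-1.2, 0.5, -0.1]
width: 0.281
grip_force: 29.9
```

```bash
python3 s.py
```

```text
14.03 [ 0.4935 -0.0829  0.0983] [-0.     0.854  0.52  -0.   ] barb -117.3 [-1.2  0.5 -0.1] [ 0.19  0.42 -0.03]
```

>>> drive_tool --increments '[{"jaw": 0.2, "tx": 0, "ty": 0.005, "tz": 0.005, "rx": 0, "ry": 0, "rz": 0.6}, {"jaw": 0.2, "tx": 0, "ty": 0.005, "tz": 0.005, "rx": 0, "ry": 0, "rz": 0.6}, {"jaw": 0.2, "tx": 0, "ty": 0.005, "tz": 0.005, "rx": 0, "ry": 0, "rz": 0.6}, {"jaw": 0.2, "tx": 0, "ty": 0, "tz": 0, "rx": 0, "ry": 0, "rz": 0}, {"jaw": 0.2, "tx": 0, "ty": 0, "tz": 0, "rx": 0, "ry": 0, "rz": 0}]'

```text
clock: 14.45
position: [0.4939, -0.0832, 0.0978]
ee_rot: [-0.0, 0.897, 0.442, -0.0]
contact_force: [-0.9, 2.7, -0.2]
width: 0.281
grip_force: 29.9
```

```bash
python3 s.py
```

```text
14.45 [ 0.4939 -0.0832  0.0978] [-0.     0.897  0.442 -0.   ] barb -127.6 [-0.9  2.7 -0.2] [ 0.31  0.55 -0.07]
```

>>> drive_tool --increments '[{"jaw": 0.2, "tx": 0, "ty": 0.005, "tz": 0.007, "rx": 0, "ry": 0, "rz": 0.6}, {"jaw": 0.2, "tx": 0, "ty": 0.005, "tz": 0.007, "rx": 0, "ry": 0, "rz": 0.6}, {"jaw": 0.2, "tx": 0, "ty": 0.005, "tz": 0.007, "rx": 0, "ry": 0, "rz": 0.6}, {"jaw": 0.2, "tx": 0, "ty": 0, "tz": 0, "rx": 0, "ry": 0, "rz": 0}, {"jaw": 0.2, "tx": 0, "ty": 0, "tz": 0, "rx": 0, "ry": 0, "rz": 0}]'

```text
clock: 14.87
position: [0.4943, -0.0835, 0.0969]
ee_rot: [-0.0, 0.933, 0.359, -0.0]
contact_force: [-1.0, 1.5, -0.2]
width: 0.279
grip_force: 29.9
```

```bash
python3 s.py
```

```text
14.87 [ 0.4943 -0.0835  0.0969] [-0.     0.933  0.359 -0.   ] barb -137.9 [-1.   1.5 -0.2] [ 0.41  0.61 -0.06]
```

>>> drive_tool --increments '[{"jaw": 0.2, "tx": 0, "ty": 0.005, "tz": 0.007, "rx": 0, "ry": 0, "rz": 0.6}, {"jaw": 0.2, "tx": 0, "ty": 0.005, "tz": 0.007, "rx": 0, "ry": 0, "rz": 0.6}, {"jaw": 0.2, "tx": 0, "ty": 0.005, "tz": 0.007, "rx": 0, "ry": 0, "rz": 0.6}, {"jaw": 0.2, "tx": 0, "ty": 0, "tz": 0, "rx": 0, "ry": 0, "rz": 0}, {"jaw": 0.2, "tx": 0, "ty": 0, "tz": 0, "rx": 0, "ry": 0, "rz": 0}]'

```text
clock: 15.28
position: [0.4948, -0.0839, 0.0962]
ee_rot: [-0.0, 0.962, 0.274, 0.0]
contact_force: [-2.3, 2.0, 1.2]
width: 0.277
grip_force: 29.9
```

```bash
python3 s.py
```

```text
15.28 [ 0.4948 -0.0839  0.0962] [-0.     0.962  0.274  0.   ] barb -148.2 [-2.3  2.   1.2] [ 0.65  0.59 -0.03]
```

>>> drive_tool --increments '[{"jaw": 0.2, "tx": 0, "ty": 0.005, "tz": 0.006, "rx": 0, "ry": 0, "rz": 0.5}, {"jaw": 0.2, "tx": 0, "ty": 0.004, "tz": 0.006, "rx": 0, "ry": 0, "rz": 0.5}, {"jaw": 0.2, "tx": 0, "ty": 0.003, "tz": 0.005, "rx": 0, "ry": 0, "rz": 0.45}, {"jaw": 0.2, "tx": 0, "ty": 0, "tz": 0, "rx": 0, "ry": 0, "rz": 0}, {"jaw": 0.2, "tx": 0, "ty": 0, "tz": 0, "rx": 0, "ry": 0, "rz": 0}, {"jaw": 0.2, "tx": 0, "ty": 0, "tz": 0, "rx": 0, "ry": 0, "rz": 0}]'

```text
clock: 15.78
position: [0.4951, -0.0843, 0.0955]
ee_rot: [-0.0, 0.979, 0.203, 0.0]
contact_force: [-1.0, 3.3, 1.3]
width: 0.284
grip_force: 29.9
```

```bash
python3 s.py; python3 - <<'E'
from h import *
for c in('wrist','side','top'):
  a=snap(c,'f_'+c)
  for n in ('elbow_grip','plug_end','barb_tip','index_line','port_mouth'):
    print(c,n,[(np.round(x['position'],4).tolist(),round(x['p'],2)) for x in robot.tip_of(c,n)])
  if c=='wrist': cv2.imwrite('pics/fw.png',a[:,:,::-1])
E
```

```text
15.78 [ 0.4951 -0.0843  0.0955] [-0.     0.979  0.203  0.   ] barb -156.6 [-1.   3.3  1.3] [ 0.9   0.55 -0.01]
wrist elbow_grip [([0.4903, -0.085, 0.0997], 0.96)]
wrist plug_end [([0.4931, -0.0867, 0.0519], 0.77)]
wrist barb_tip []
wrist index_line []
wrist port_mouth [([0.4925, -0.0877, 0.0506], 0.21)]
side elbow_grip [([0.4403, 0.3471, 0.0534], 0.61), ([0.4928, -0.0914, 0.1002], 0.59)]
side plug_end [([0.4379, 0.3436, -0.0024], 0.82), ([0.4878, -0.0832, 0.0491], 0.68)]
side barb_tip [([0.4079, 0.3922, 0.0592], 0.58)]
side index_line [([0.4691, -0.0937, 0.0732], 0.71), ([0.4445, -0.1109, 0.1059], 0.23)]
side port_mouth [([0.4901, -0.0837, 0.0688], 0.92)]
top elbow_grip [([0.4393, 0.3505, 0.0477], 0.79), ([0.537, 0.3824, 0.05], 0.76)]
top plug_end [([0.5362, 0.3812, 0.0014], 0.51), ([0.4369, 0.3489, 0.0003], 0.47)]
top barb_tip [([0.4085, 0.3947, 0.0607], 0.66)]
top index_line []
top port_mouth [([0.4934, -0.0855, 0.0702], 0.7)]
```

View pics/fw.png

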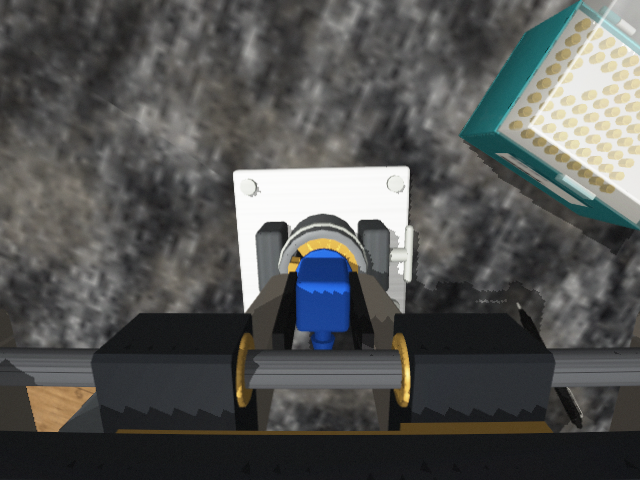

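The wrist view shows the elbow (323,300) upright in the port, with its barb pointing along the line's side of the base. Tool yaw gives -156.6° against the line at -156.4°. I'll release and back off upward.

>>> drive_tool --increments '[{"jaw": 0.4, "tx": 0, "ty": 0, "tz": 0, "rx": 0, "ry": 0, "rz": 0}, {"jaw": 0.6, "tx": 0, "ty": 0, "tz": 0, "rx": 0, "ry": 0, "rz": 0}, {"jaw": 0.6, "tx": 0, "ty": 0, "tz": 0, "rx": 0, "ry": 0, "rz": 0}, {"jaw": 0.6, "tx": 0, "ty": 0, "tz": 0, "rx": 0, "ry": 0, "rz": 0}, {"jaw": 0.6, "tx": 0, "ty": 0, "tz": 0, "rx": 0, "ry": 0, "rz": 0}, {"jaw": 0.6, "tx": 0, "ty": 0, "tz": 0, "rx": 0, "ry": 0, "rz": 0}]'

```text
clock: 17.18
position: [0.4951, -0.085, 0.0954]
ee_rot: [0.0, 0.979, 0.202, 0.0]
contact_force: [0.3, -0.5, -0.1]
width: 0.602
grip_force: 0.0
```

>>> drive_tool --increments '[{"jaw": 0.6, "tx": 0, "ty": 0, "tz": -0.3, "rx": 0, "ry": 0, "rz": 0}, {"jaw": 0.6, "tx": 0, "ty": 0, "tz": -0.6, "rx": 0, "ry": 0, "rz": 0}, {"jaw": 0.6, "tx": 0, "ty": 0, "tz": -0.6, "rx": 0, "ry": 0, "rz": 0}, {"jaw": 0.6, "tx": 0, "ty": 0, "tz": -0.6, "rx": 0, "ry": 0, "rz": 0}, {"jaw": 0.6, "tx": 0, "ty": 0, "tz": -0.6, "rx": 0, "ry": 0, "rz": 0}, {"jaw": 0.6, "tx": -0.6, "ty": 0, "tz": 0, "rx": 0, "ry": 0, "rz": 0}, {"jaw": 0.6, "tx": -0.6, "ty": 0, "tz": 0, "rx": 0, "ry": 0, "rz": 0}, {"jaw": 0.6, "tx": 0, "ty": 0, "tz": 0, "rx": 0, "ry": 0, "rz": 0}, {"jaw": 0.6, "tx": 0, "ty": 0, "tz": 0, "rx": 0, "ry": 0, "rz": 0}, {"jaw": 0.6, "tx": 0, "ty": 0, "tz": 0, "rx": 0, "ry": 0, "rz": 0}, {"jaw": 0.6, "tx": 0, "ty": 0, "tz": 0, "rx": 0, "ry": 0, "rz": 0}]'

```text
clock: 18.1
position: [0.4518, -0.1033, 0.2037]
ee_rot: [0.0, 0.979, 0.202, 0.0]
contact_force: [-1.0, -0.3, -0.1]
width: 0.604
grip_force: 0.0
```

```bash
python3 s.py; python3 - <<'E'
from h import *
a=snap('wrist','g')
for n in ('elbow_grip','plug_end','barb_tip','index_line','port_mouth'):
    print(n,[(np.round(x['position'],4).tolist(),round(x['p'],2)) for x in robot.tip_of('wrist',n)])
p=np.array([.4926,-.086]); L=np.radians(-156.4); u=np.array([np.cos(L),np.sin(L)])
print('expected axis top/tip px',proj('wrist',[[*p,.121],[*(p+.05*u),.107],[*(p+.06*u),.02]]).round(1))
E
```

```text
18.1 [ 0.4518 -0.1033  0.2037] [0.    0.979 0.202 0.   ] barb -156.6 [-1.  -0.3 -0.1] [-0.04  0.15 -0.05]
elbow_grip [([0.4898, -0.0881, 0.1003], 0.79)]
plug_end [([0.372, 0.2279, -0.0006], 0.49), ([0.492, -0.0856, 0.0008], 0.33)]
barb_tip [([0.4502, -0.1075, 0.1098], 0.84)]
index_line [([0.4702, -0.0926, 0.0669], 0.73)]
port_mouth []
expected axis top/tip px [[322.1 183.9]
 [322.5 245.6]
 [322.6 233.9]]
```

View pics/g.png

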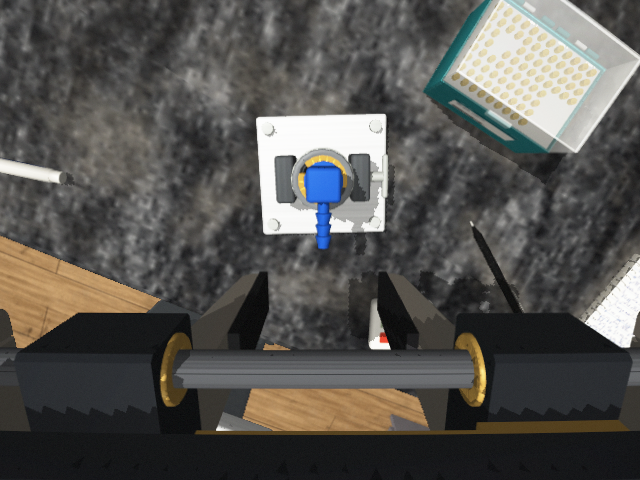

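The elbow body is at (323,184) and the barb tip at (323,246). Both match the pixels predicted for the red line, which the barb hides. The gripper is clear, so I'm handing it in.

```bash
python3 -c "
from station import robot
print(robot.job_done())"
```

```text
the job is handed in; nothing more can be done
None
```

The blue elbow is screwed into the port, upright and pressing the seal about 4 mm (from the tool height). Its barb is within about 1° of the red line by my measurements, the gripper is clear, and the job was handed in at about 18 s; no verdict came back.

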